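# Screw the tortilla press's wing nut down

### The job

Screw the loose brass wing nut on the closed tortilla press down (clockwise seen from above) until it is snug against the iron ear under it, by stroking its wings round with a fingertip, stroke after stroke. Do not pinch or grip the nut; leave the jar, the mortar and the saucers where they stand, and finish with the hand clear.

Things in the scene. Friction and masses are not known exactly. Their poses are not given: they have to be found in the camera images.
- wingnut (a joint): Angle of the brass wing nut, rad: 0 is screwed fully down on the ear (a hard stop), positive is unscrewed (counter-clockwise from above). It starts between 4.5 and 8.5 and must be turned clockwise, towards 0. The nut sinks 8 mm per turn. It turns with slight friction (about 1 N at the wings) and stays where it is left.
- nut_mid (a point): Point on the nut's axis at half wing height, turning and sinking with the nut; 60 mm above the table when fully down. z is up; x points along one wing, the other lies along -x. Each wing reaches 46 mm from the axis, is 10 mm thick, 28 mm high (14 up, 14 down from here). The hub is 32 mm across. The 12 mm stud through it ends 92 mm above the table.
- press: Closed cast tortilla press, two round plates 194 mm across, fixed to the table; origin on the table under the plates' centre. In its axes the nut's screw axis stands at x = +38, y = -122 mm. The ear under the nut is 40 mm, the lid 36 mm (its ribs 43 mm), the yoke at y = +108 110 mm above the table. When the nut is at 0 its x axis is the press's.
- lever_mid (a point): Point on the press's folded lever nearest the nut, 38 mm from the screw axis; axes as the press. The lever, a fixed 12 mm square bar along y, underside 90 and top 102 mm above the table, ends in a wooden grip 22 mm thick from 73 to 158 mm to -y of here. The wings pass under it but a finger cannot: work on the nut's +x side, stroke by stroke.
- jar: Closed glass jar with a red lid, 80 mm across, 120 mm high, loose; origin under its centre. To be left alone.
- mortar: Dark wooden mortar, 112 mm across, 85 mm high, loose; origin under its centre. To be left alone.
- saucer_lo: Lower of two stacked saucers, white, 140 mm across, 20 mm high, loose; origin under its centre. To be left alone.
- saucer_hi: Upper saucer, blue, 120 mm across, loose, standing in the white one; origin under its centre. To be left alone.

How it is judged:
By the outcome, as a careful person would: the job done as asked, in the order asked, and still so for the second after the job is handed in, with the robot touching nothing.
It also fails if it takes over 67 s, if anything falls off the work surface, if the arm or the gripper's body presses on something with over 40 N, if the wrist force passes 120 N, or if a joint passes its speed limit or range.

### The arm

A 7-joint arm with a two-finger parallel gripper is mounted at the origin on the work surface. World frame = base frame: x ahead of the robot, y to its left, z up, the work surface at z = 0. Lengths are in m, angles in rad, forces in N, time in s.
With the tool pointing down it reaches from about 0.4 to 0.85 m from the base axis. Payload 6.9 kg.
Tool frame: the origin (TCP) lies at the very end of the fingers, on their centre line; the grasp point (between the pads) lies 19 mm behind it; z points along the fingers, y is the direction in which the jaws open and shut (so a half turn about z gives the same grasp; the last joint's range is limited). The gripper opens to 85 mm and grips with 20 to 120 N. Pads are 22 mm wide; open, the fingers measure 114 mm over their backs; the gripper's body (76 mm by 85 mm) begins 54 mm behind the grasp point. The pads swing forward as they close: fully open they stand 13 mm farther back than shut.
Start: joints at [-1.091, 0.507, -0.238, 1.5, 0.126, 1.149, -0.155], TCP at [0.229, 0.582, 0.191] pointing down, gripper open.
Joint ranges: [-3.08, 3.08], [-0.24, 2.05], [-1.43, 1.35], [0, 2.5], [-1.52, 4.66], [0.17, 1.96], [-2.89, 2.89]. Speed limits (rad/s): [2.39, 2.39, 3.14, 3.14, 3.14, 3.14, 3.14].

### API

Orientations are given as a 3x3 rotation matrix whose columns are the frame's x, y, z axes.
In Python, from plant import ctrl gives the robot as it stands. The module is installed in compiled form; this text tells all that it offers.
- The arm moves only by the shell command python3 -m pendant 'ROWS' [OPENING] [FORCE]. ROWS is JSON, a list of rows, each a list of 6 numbers: the shift along the world's x, y, z in m, then the turn, a rotation vector about the world's x, y, z in rad. In form: [[tx, ty, tz, rx, ry, rz], ...]. A call has 1 to 5 rows; each row is the pose to reach, as a shift and turn from the pose commanded when the call began; what a row does not reach only later rows make up. A row lasts 1/12 s, in which the tool goes at most 41.7 mm and 7.16 degrees, less where a joint would pass 70% of its speed; a pose out of reach is approached as far as the arm can. A call with a gripper value outside its range is refused whole. OPENING is the closure in counts, from 0 (fully open) to 255 (shut), set as the call begins (- or left out, the last holds). The fingers move at their own pace and stop on an object; FORCE is the grip in N (left out, the last holds). Time passes only in rows, so rows that repeat a pose let the fingers close. It gives the time, the measured TCP pose, the force and the opening at its end, in the units of the state.
- ctrl.observe(): the state, without advancing time (a new reading comes with each control period).
- ctrl.snapshot(name): name is "scene" or "top"; returns the picture (400x640x3 uint8, red, green, blue); there is no depth.
- ctrl.camera_params(name): a dict with "camera_matrix" (3x3 intrinsics, pixels), "k1" (the pictures are not rectified: a ray, as slopes to the right and down, at radius r is drawn at 1 + k1 r^2 times it, then the intrinsics apply), "xyz" and "rotation" of the camera in the world. Camera axes: x right, y down, z forward; pixel columns grow to the right and rows downward; lengths in m; the calibration is good to about 2 mm. A picture is of the moment at which its call begins. camera_params takes no time and is no camera call.
- ctrl.hand_in(): hands the job in, once; it reports no verdict.
The state is a dict: "time": time; "qpos": joint angles; "qvel": joint speeds; "joint_torque": joint torques, N m; "ee_pos": TCP position; "tcp_rot": TCP orientation; "force": force on the tool from outside, world axes, zero at the start; "ft_torque": the same for the moment, N m; "opening": finger opening in m.
Only numpy, scipy, OpenCV 4.12 (cv2) and the standard library are available. Lean on these libraries where they do the work, as an engineer would, in place of code of your own. Each camera call takes 0.05 s, during which the arm holds its last target.

## Working session

There is one attempt and no reset: what is moved stays moved. The work goes in short steps, Python scripts to look and compute and a shell command to move; the robot and the scene stay as the last step left them, time stands still between calls to the robot, and variables do not carry over. Pictures are saved under pics/ and viewed, and the job is handed in when it is done.

```bash
mkdir -p pics; python3 - <<'E'
from plant import ctrl
import cv2
for n in("scene","top"):
    p=ctrl.camera_params(n);print(n,p)
    cv2.imwrite(f"pics/{n}0.png",ctrl.snapshot(n)[:,:,::-1])
s=ctrl.observe();print(s)
E
```

```text
scene {'camera_matrix': array([[461.01289313,   0.        , 322.25962325],
       [  0.        , 461.01289313, 201.85034279],
       [  0.        ,   0.        ,   1.        ]]), 'k1': 0.044373405770469186, 'xyz': array([1.20983053, 0.22150926, 0.85672316]), 'rotation': array([[-0.26553675,  0.77712394, -0.57058621],
       [ 0.96395631,  0.20376281, -0.17108171],
       [-0.01668744, -0.59544866, -0.80322004]])}
top {'camera_matrix': array([[390.07864931,   0.        , 327.34404086],
       [  0.        , 390.07864931, 194.39307319],
       [  0.        ,   0.        ,   1.        ]]), 'k1': -0.07464504260996302, 'xyz': array([0.57928176, 0.02622524, 1.00322591]), 'rotation': array([[-0.01910037, -0.99684719,  0.07701207],
       [-0.99981372,  0.01925725,  0.0012948 ],
       [-0.00277376, -0.07697299, -0.99702932]])}
{'time': 0.1, 'qpos': array([-1.09049418,  0.50824219, -0.23750552,  1.50100302,  0.12567742,
        1.14891232, -0.1547981 ]), 'qvel': array([-0.00107185, -0.00129177, -0.00016634, -0.00224906, -0.00019696,
        0.00019451, -0.00039323]), 'joint_torque': array([-5.38658816e-03, -6.21834898e+01, -2.19478123e+00, -2.50202519e+01,
        1.25039773e-02,  7.77737849e-03, -2.24246571e-05]), 'ee_pos': array([0.22869675, 0.58111423, 0.19063324]), 'tcp_rot': array([[-9.30572111e-01,  3.66108227e-01, -5.58945493e-04],
       [ 3.66108653e-01,  9.30570936e-01, -1.47921145e-03],
       [-2.14130512e-05, -1.58114770e-03, -9.99998750e-01]]), 'force': array([-0.20560571,  0.46193009, -0.34496063]), 'ft_torque': array([-0.00336978, -0.02580965, -0.00149309]), 'opening': 0.0854334548298548}
```

View pics/scene0.png

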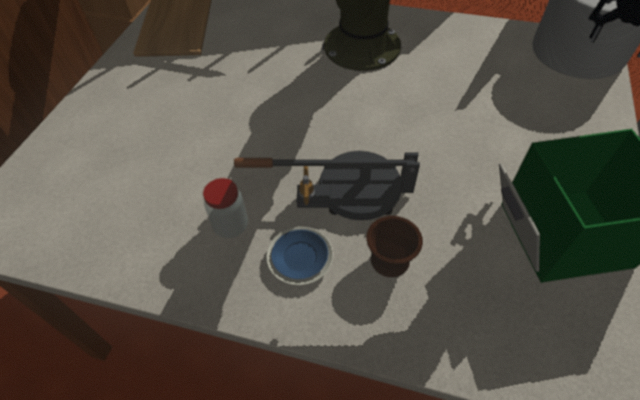

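View pics/top0.png

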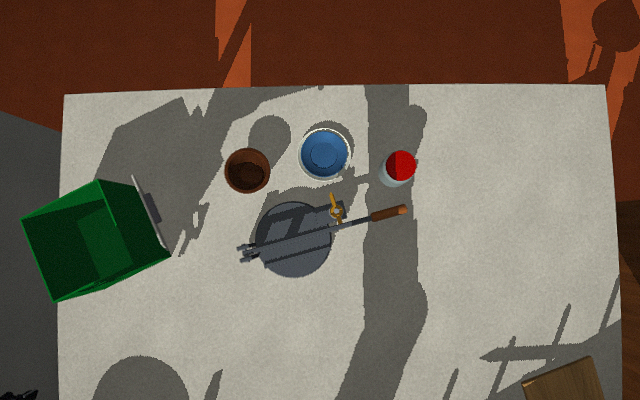

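The scene view shows the press (360,185) with the nut at about (306,183), the jar (225,205), saucers (300,255) and mortar (393,245). The top view shows the nut at about (336,208) and the lever grip at (388,213). Next I'll zoom in on the nut.

```bash
cat > h.py <<'E'
from plant import ctrl
import numpy as np, cv2
def ray(n,u,v):
    p=ctrl.camera_params(n);K=p["camera_matrix"]
    d=np.array([(u-K[0,2])/K[0,0],(v-K[1,2])/K[1,1]])
    q=d.copy()
    for _ in range(20): q=d/(1+p["k1"]*(q@q))
    return p["xyz"],p["rotation"]@np.array([q[0],q[1],1])
def onz(n,u,v,z):
    o,d=ray(n,u,v);return o+d*(z-o[2])/d[2]
def tri(uv1,uv2):
    o1,d1=ray("top",*uv1);o2,d2=ray("scene",*uv2)
    A=np.array([d1,-d2]).T;t=np.linalg.lstsq(A,o2-o1,rcond=None)[0]
    a=o1+d1*t[0];b=o2+d2*t[1];return (a+b)/2,np.linalg.norm(a-b)
def proj(n,P):
    p=ctrl.camera_params(n);K=p["camera_matrix"]
    c=p["rotation"].T@(np.asarray(P)-p["xyz"]);q=c[:2]/c[2];q=q*(1+p["k1"]*(q@q))
    return q[0]*K[0,0]+K[0,2],q[1]*K[1,1]+K[1,2]
def crop(img,u0,v0,u1,v1,s,name):
    c=img[v0:v1,u0:u1,::-1];cv2.imwrite(name,cv2.resize(c,None,fx=s,fy=s,interpolation=cv2.INTER_CUBIC))
E
python3 - <<'E'
from h import *
a=cv2.imread("pics/top0.png")[:,:,::-1];crop(a,230,140,430,290,4,"pics/topz.png")
a=cv2.imread("pics/scene0.png")[:,:,::-1];crop(a,200,130,440,300,3.3,"pics/scz.png")
E
```

```text
(no output)
```

View pics/topz.png

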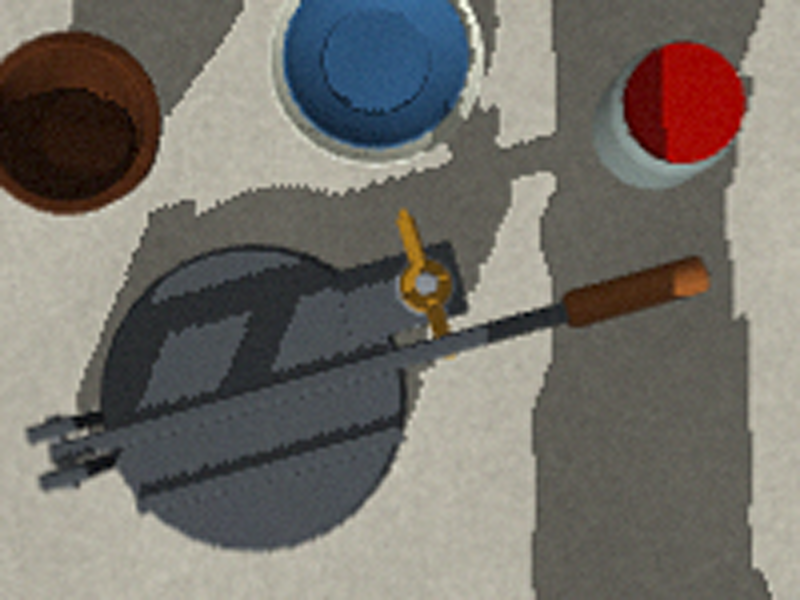

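View pics/scz.png

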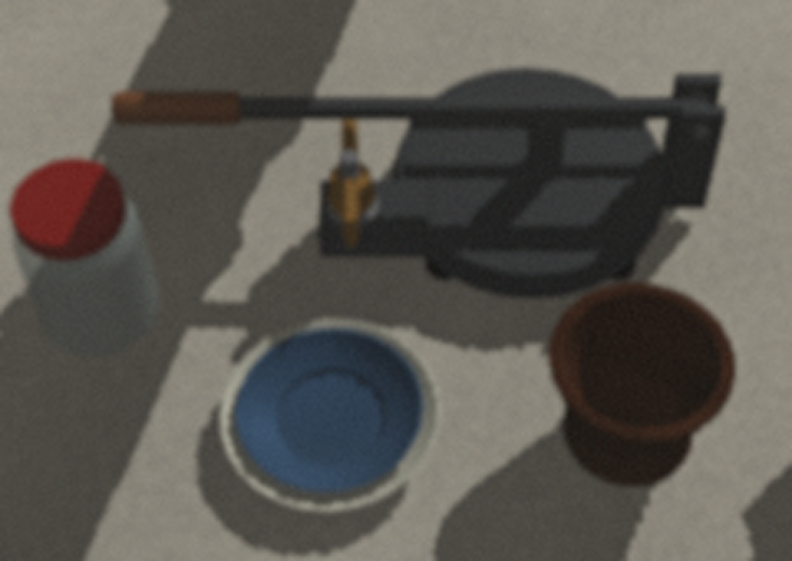

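```bash
python3 - <<'E'
from h import *
T=lambda u,v:(230+(u-1.5)/4,140+(v-1.5)/4)
S=lambda u,v:(200+(u-1.2)/3.3,130+(v-1.2)/3.3)
print("stud top z.092",onz("top",*T(427,284),.092),"tri",tri(T(427,284),S(349,156)))
print("scene stud",onz("scene",*S(349,156),.092))
print("plate c",onz("top",*T(254,398),.033), "diam",np.linalg.norm(onz("top",*T(103,398),.033)-onz("top",*T(405,398),.033)))
a=onz("top",*T(100,442),.102);b=onz("top",*T(560,315),.102);d=a-b;print("lever dir y-axis",np.degrees(np.arctan2(d[1],d[0]))-90)
for z in (.074,.08,.086): 
  a=onz("top",*T(404,213),z);b=onz("top",*T(446,348),z);d=a-b;print("wing",a,b,np.linalg.norm(d),np.degrees(np.arctan2(d[1],d[0])))
print("jar",onz("top",*T(684,102),.12),"grip end",onz("top",*T(692,277),.1))
print("sauc",onz("top",*T(379,75),.02), "mortar",onz("top",*T(74,122),.085))
# brass mask
for n,f in(("top","top0"),("scene","scene0")):
  im=cv2.imread(f"pics/{f}.png");h=cv2.cvtColor(im,cv2.COLOR_BGR2HSV);m=cv2.inRange(h,(13,120,60),(28,255,255))
  k,l,st,c=cv2.connectedComponentsWithStats(m);print(n,[(st[i].tolist(),c[i].round(1).tolist()) for i in range(1,k) if st[i,4]>5])
E
```

```text
stud top z.092 [0.61123991 0.0070451  0.092     ] tri (array([0.61142339, 0.00644546, 0.09230168]), np.float64(0.0012720102466621719))
scene stud [0.61136538 0.00574925 0.092     ]
plate c [0.54474099 0.11436026 0.033     ] diam 0.1874231723610125
lever dir y-axis 14.331224507855424
wing [0.65454335 0.01952267 0.074     ] [ 0.57365018 -0.00382919  0.074     ] 0.08419628273300944 16.10212542070112
wing [0.65405738 0.01956595 0.08      ] [ 0.57368654 -0.00363513  0.08      ] 0.08365262839699834 16.10212542070113
wing [0.65357142 0.01960923 0.086     ] [ 0.57372291 -0.00344107  0.086     ] 0.08310897406098737 16.102125420701125
jar [ 0.71147548 -0.14170029  0.12      ] grip end [ 0.61196345 -0.14667012  0.1       ]
sauc [0.74740212 0.03330759 0.02      ] mortar [0.71181507 0.21496184 0.085     ]
top [([242, 154, 3, 5, 6], [242.7, 156.2]), ([329, 192, 14, 33, 185], [335.2, 208.6]), ([397, 206, 10, 8, 38], [401.1, 209.8]), ([375, 209, 22, 10, 76], [385.1, 213.6]), ([371, 214, 3, 4, 6], [372.3, 215.2]), ([373, 218, 6, 4, 7], [375.1, 219.4]), ([619, 257, 21, 54, 315], [629.0, 287.9]), ([626
[... 486 characters left out ...]
 ([622, 368, 3, 4, 7], [622.6, 369.7]), ([622, 371, 18, 19, 96], [629.7, 379.6]), ([623, 384, 3, 8, 13], [623.8, 387.1]), ([625, 389, 8, 4, 15], [628.7, 390.6]), ([629, 391, 8, 8, 19], [632.8, 394.9]), ([625, 394, 4, 5, 7], [627.0, 396.3])]
scene [([125, 0, 34, 24, 365], [139.4, 7.8]), ([160, 0, 7, 11, 27], [163.3, 4.9]), ([168, 0, 24, 16, 147], [179.8, 6.8]), ([196, 0, 4, 4, 6], [197.5, 1.5]), ([205, 4, 3, 5, 7], [205.9, 6.6]), ([166, 16, 11, 9, 31], [169.1, 19.1]), ([143, 24, 3, 6, 9], [144.3, 26.7]), ([163, 25, 4, 3, 6], [165.0, 26.2]), ([142, 31, 4, 4, 9], [144.1, 32.2]), ([70, 61, 5, 3, 6], [71.8, 62.0]), ([305, 166, 2, 8, 14], [305.6, 169.4]), ([301, 182, 11, 18, 106], [306.0, 189.6])]
```

```bash
cat >> h.py <<'E'
A=np.array([.6113,.0065]);PSI=np.radians(14.35)
def tcp(phi,extra=0,r=.033):
    f=np.radians(phi);d=np.array([np.cos(f),np.sin(f)]);n=np.array([-d[1],d[0]])
    h=.011*abs(n[0])+.0145*abs(n[1])
    p=r*d+(.005+h+extra)*n
    c,s=np.cos(PSI),np.sin(PSI)
    return A+np.array([c*p[0]-s*p[1],s*p[0]+c*p[1]])
E
python3 - <<'E'
from h import *
print("rim",tri((170,256),(540,280)),tri((97,180),(498,165)),tri((97,180),(533,140)),tri((55,301),(640,210)))
for z in(0,.15,.3):print(onz("top",170,256,z),onz("scene",540,280,z),onz("scene",533,140,z),onz("top",97,180,z))
print("above approach",tcp(38,.006))
E
```

```text
rim (array([ 0.47556212,  0.60683261, -0.34326097]), np.float64(0.05266433339433072)) (array([0.67471547, 0.38540205, 0.33476455]), np.float64(0.08946535617424282)) (array([0.66299291, 0.39859049, 0.36406358]), np.float64(0.03316355661828526)) (array([ 0.38050897,  0.77744162, -0.05914442]), np.float64(0.03327329895079598))
[0.50474256 0.43774401 0.        ] [0.67903981 0.51632541 0.        ] [0.28009461 0.50040742 0.        ] [0.70709645 0.64058121 0.        ]
[0.51588749 0.37621469 0.15      ] [0.77197369 0.46470731 0.15      ] [0.44287811 0.45157634 0.15      ] [0.6879859  0.54872414 0.15      ]
[0.52703242 0.31468536 0.3       ] [0.86490757 0.41308921 0.3       ] [0.6056616  0.40274525 0.3       ] [0.66887534 0.45686706 0.3       ]
above approach [0.60833954 0.05046344]
```

```bash
python3 -m pendant '[[0,0,0.04,0,0,0],[0,0,0.08,0,0,0],[0,0,0.12,0,0,0],[0,0,0.16,0,0,0],[0,0,0.16,0,0,0]]' 255 20
```

```text
time: 0.52
ee_pos: [0.2293, 0.5839, 0.3597]
tcp_rot: [[-0.93, 0.366, 0.004], [0.366, 0.93, 0.011], [0.001, 0.012, -1.0]]
force: [-1.2, 0.2, 0.3]
opening: 0.026
```

```bash
for i in 1; do python3 -m pendant '[[0.023,-0.033,0,0,0,0.1],[0.046,-0.066,0,0,0,0.2],[0.069,-0.099,0,0,0,0.3],[0.092,-0.132,0,0,0,0.4],[0.115,-0.165,0,0,0,0.5]]'
python3 -m pendant '[[0.023,-0.033,0,0,0,0.1],[0.046,-0.066,0,0,0,0.126],[0.069,-0.099,0,0,0,0.126],[0.092,-0.132,0,0,0,0.126],[0.115,-0.165,0,0,0,0.126]]'
python3 -m pendant '[[0.023,-0.033,0,0,0,0],[0.046,-0.066,0,0,0,0],[0.069,-0.099,0,0,0,0],[0.092,-0.132,0,0,0,0],[0.115,-0.165,0,0,0,0]]'; done; python3 -c "
from plant import ctrl;print(ctrl.observe()['qpos'])"
```

```text
time: 0.93
ee_pos: [0.3444, 0.4148, 0.351]
tcp_rot: [[-0.992, -0.13, -0.0], [-0.13, 0.992, -0.001], [0.0, -0.001, -1.0]]
force: [1.5, 0.1, 1.1]
opening: -0.0001
time: 1.35
ee_pos: [0.4594, 0.2496, 0.3512]
tcp_rot: [[-0.969, -0.248, -0.0], [-0.248, 0.969, -0.0], [0.0, -0.0, -1.0]]
force: [0.8, 1.1, 0.8]
opening: -0.0002
time: 1.77
ee_pos: [0.5744, 0.0847, 0.3511]
tcp_rot: [[-0.969, -0.249, -0.0], [-0.249, 0.969, -0.0], [0.001, -0.0, -1.0]]
force: [1.0, -0.3, 0.5]
opening: -0.0001
[-0.09838427  0.35485896 -0.14176892  1.31045484  0.04941289  1.480173
  1.58607443]
```

```bash
python3 -m pendant '[[0.02,-0.02,-0.03,0,0,0],[0.034,-0.034,-0.06,0,0,0],[0.034,-0.034,-0.1,0,0,0],[0.034,-0.034,-0.14,0,0,0],[0.034,-0.034,-0.18,0,0,0]]'
python3 -m pendant '[[0,0,-0.035,0,0,0],[0,0,-0.071,0,0,0],[0,0,-0.1,0,0,0],[0,0,-0.115,0,0,0],[0,0,-0.115,0,0,0]]'
python3 - <<'E'
from h import *
s=ctrl.observe();print(s["ee_pos"],s["force"])
a=ctrl.snapshot("scene");crop(a,220,100,430,260,3.8,"pics/s1.png")
b=ctrl.snapshot("top");crop(b,240,130,430,270,4,"pics/t1.png")
E
```

```text
time: 2.18
ee_pos: [0.6075, 0.052, 0.1692]
tcp_rot: [[-0.969, -0.248, -0.0], [-0.248, 0.969, 0.0], [0.0, 0.0, -1.0]]
force: [0.7, 0.0, -1.1]
opening: -0.0001
time: 2.6
ee_pos: [0.6047, 0.0523, 0.052]
tcp_rot: [[-0.969, -0.249, -0.008], [-0.249, 0.969, -0.001], [0.008, 0.001, -1.0]]
force: [1.1, -0.4, -0.4]
opening: -0.0002
[0.60467627 0.05225113 0.05201986] [ 1.07019091 -0.39328621 -0.38140783]
```

View pics/s1.png

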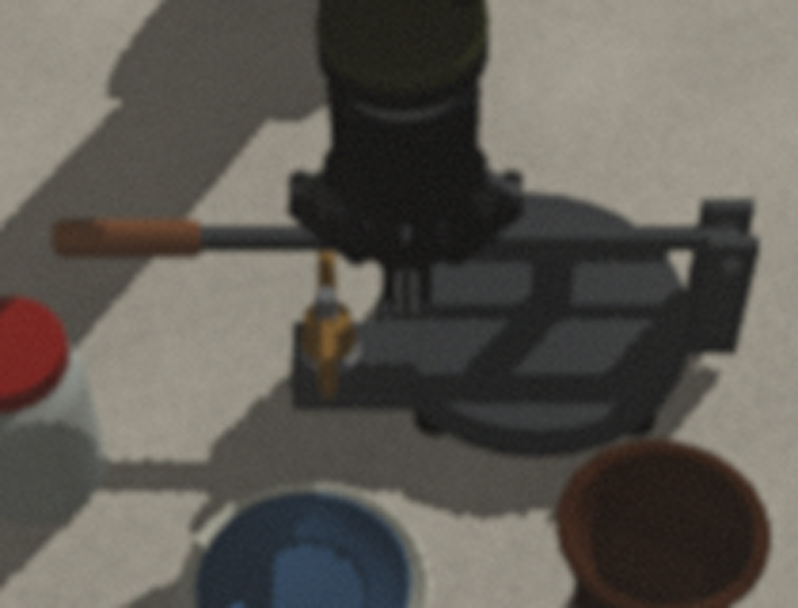

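View pics/t1.png

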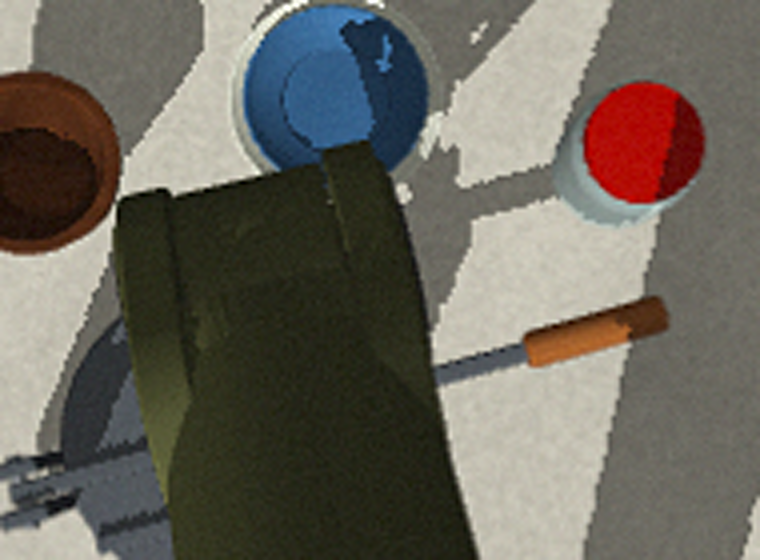

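The wing A points towards the camera at (327,370), the closed fingertip is at about (405,310) beside it, and nothing is touching. Now I'll compute the stroke path.

```bash
python3 - <<'E'
from h import *
C=np.array([.608,.053])
print("obs",ctrl.observe()["ee_pos"],ctrl.observe()["qpos"])
for k in range(0,13):
    f=26-12.5*k;p=tcp(f);print(round(f,1),p.round(4),(p-C).round(3))
E
```

```text
obs [0.60763513 0.05263226 0.05618737] [-0.05319811  0.61240148 -0.11810343  1.71350307  0.0924111   0.82225595
  1.60889474]
26.0 [0.6217 0.0453] [ 0.014 -0.008]
13.5 [0.6304 0.0411] [ 0.022 -0.012]
1.0 [0.6379 0.0342] [ 0.03  -0.019]
-11.5 [0.6432 0.0295] [ 0.035 -0.023]
-24.0 [0.6476 0.0234] [ 0.04 -0.03]
-36.5 [0.6506 0.0155] [ 0.043 -0.037]
-49.0 [0.6514 0.0065] [ 0.043 -0.046]
-61.5 [ 0.6496 -0.003 ] [ 0.042 -0.056]
-74.0 [ 0.6449 -0.0121] [ 0.037 -0.065]
-86.5 [ 0.6375 -0.0197] [ 0.029 -0.073]
-99.0 [ 0.6324 -0.0247] [ 0.024 -0.078]
-111.5 [ 0.6276 -0.0288] [ 0.02  -0.082]
-124.0 [ 0.6211 -0.0321] [ 0.013 -0.085]
```

```bash
python3 -m pendant '[[0.014,-0.008,0,0,0,0],[0.022,-0.012,0,0,0,0],[0.03,-0.019,0,0,0,0],[0.035,-0.023,0,0,0,0],[0.04,-0.03,0,0,0,0]]'
python3 -m pendant '[[0.003,-0.007,0,0,0,0],[0.004,-0.016,0,0,0,0],[0.002,-0.026,0,0,0,0],[-0.003,-0.035,0,0,0,0],[-0.011,-0.043,0,0,0,0]]'
python3 - <<'E'
from h import *
a=ctrl.snapshot("scene");crop(a,220,100,430,260,3.8,"pics/s2.png")
E
```

```text
time: 3.12
ee_pos: [0.6487, 0.0225, 0.0571]
tcp_rot: [[-0.969, -0.249, 0.001], [-0.249, 0.969, 0.0], [-0.001, 0.0, -1.0]]
force: [-0.5, -0.4, 0.1]
opening: 0.0004
time: 3.53
ee_pos: [0.6362, -0.022, 0.0562]
tcp_rot: [[-0.969, -0.248, -0.0], [-0.248, 0.969, -0.0], [0.0, -0.0, -1.0]]
force: [-0.8, -0.0, 0.3]
opening: 0.0001
```

View pics/s2.png

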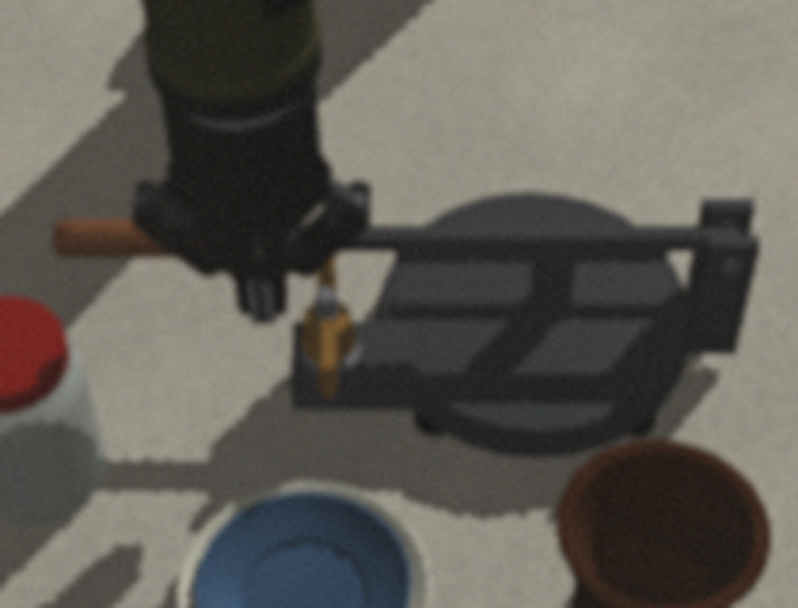

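```bash
python3 - <<'E'
from h import *
P=ctrl.observe()["ee_pos"];print(P)
for Q in (P,P+[0,0,.03],[*A,.092],[*A,.06]): 
  u,v=proj("scene",Q);print((u-220)*3.8,(v-100)*3.8)
E
```

```text
[ 0.63402758 -0.02437736  0.05617625]
266.24962309326094 350.9217706802025
262.3760650817158 318.4055039192357
325.799480877601 292.42647211328455
328.30827382876583 327.6079277699785
```

```bash
python3 - <<'E'
from h import *
P=ctrl.observe()["ee_pos"]
def pr(n,Q):
  u,v=proj("scene",Q);print(n,round((u-220)*3.8),round((v-100)*3.8))
e=np.array([np.cos(PSI),np.sin(PSI)]);f=np.array([-e[1],e[0]])
for z in(.04,.046,.054,.06,.074,.082): pr(f"tipA z{z}",[*(A+.046*e),z])
pr("tipB .082",[*(A-.046*e),.082])
for dx in(-.011,.011):
  for dy in(-.0145,.0145): pr("finger",[*(P[:2]+dx*e+dy*f),P[2]])
pr("ear corner",[*(A+.02*e-.02*f),.04])
E
python3 -m pendant '[[0.0,0,0,0,0,0]]'
python3 - <<'E'
from h import *
a=ctrl.snapshot("scene");b=np.clip(a.astype(float)*2.2,0,255).astype(np.uint8);crop(b,250,140,350,215,8,"pics/s3.png")
E
```

```text
tipA z0.04 327 412
tipA z0.046 326 406
tipA z0.054 326 398
tipA z0.06 325 391
tipA z0.074 324 376
tipA z0.082 323 368
tipB .082 330 243
finger 243 336
finger 292 336
finger 240 366
finger 290 366
ear corner 294 376
time: 3.67
ee_pos: [0.6354, -0.0222, 0.0565]
tcp_rot: [[-0.969, -0.246, -0.001], [-0.246, 0.969, -0.001], [0.001, -0.0, -1.0]]
force: [0.1, -0.3, -0.1]
opening: 0.0
```

View pics/s3.png

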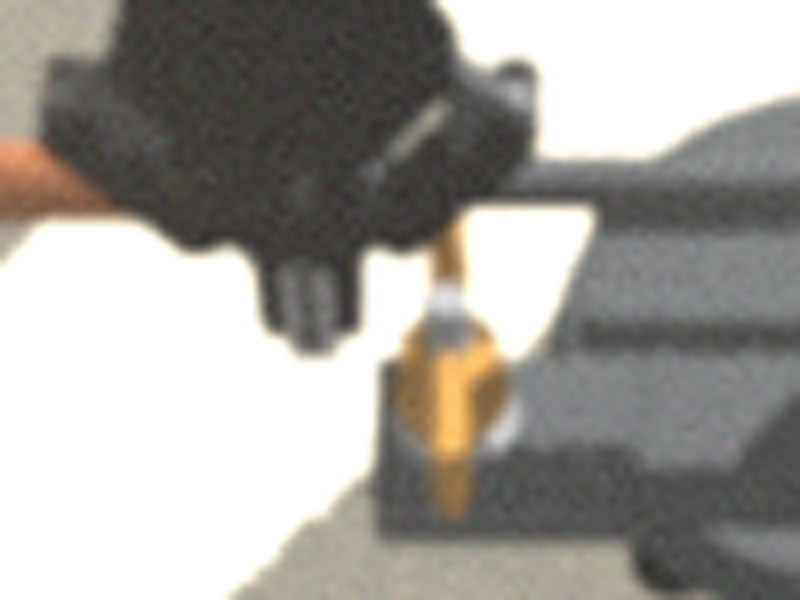

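```bash
python3 - <<'E'
from h import *
S=lambda u,v:(220+(u-1.4)/3.8,100+(v-1.4)/3.8)
for z in(.04,.056,.07,.085,.1,.115):
  a=onz("scene",*S(405,314),z);b=onz("scene",*S(263,319),z);print(z,a[:2].round(4),b[:2].round(4),(b-a)[:2].round(4))
print("ee diff", np.array([.6354,-.0222])-np.array([.6076,.0526]))
print(proj("scene",[.229,.582,.191]),proj("scene",[.229,.582,.22]),proj("top",[.229,.582,.191]))
a=cv2.imread("pics/scene0.png")[:,:,::-1];b=np.clip(a.astype(float)*2.5,0,255).astype(np.uint8);crop(b,540,0,640,75,8,"pics/s0g.png")
E
```

```text
0.04 [0.5739 0.0415] [ 0.5991 -0.0398] [ 0.0252 -0.0813]
0.056 [0.5863 0.045 ] [ 0.611  -0.0346] [ 0.0247 -0.0797]
0.07 [0.5972 0.0481] [ 0.6215 -0.0302] [ 0.0243 -0.0783]
0.085 [0.6089 0.0514] [ 0.6327 -0.0254] [ 0.0238 -0.0768]
0.1 [0.6206 0.0547] [ 0.6439 -0.0206] [ 0.0233 -0.0753]
0.115 [0.6323 0.058 ] [ 0.6551 -0.0158] [ 0.0229 -0.0738]
ee diff [ 0.0278 -0.0748]
(np.float64(604.0044934331679), np.float64(68.78700201403436)) (np.float64(610.6585559828636), np.float64(57.48687964710925)) (np.float64(70.96165215389397), np.float64(392.47299775841))
```

View pics/s0g.png

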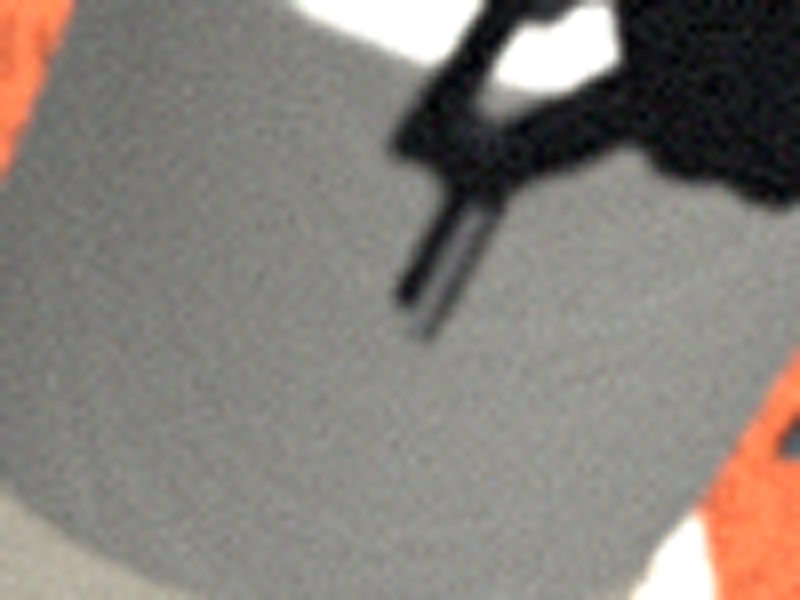

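The finger passed without touching the nut. The picture puts its tip at crop (263,319), which corresponds to a height of about 0.09–0.10 m, so the real tip is some 38 mm above the reported TCP. I'll go back behind the wing and lower in steps, checking each one.

```bash
python3 -m pendant '[[0,0,0.03,0,0,0],[0,0.02,0.05,0,0,0],[-0.015,0.045,0.05,0,0,0],[-0.029,0.073,0.05,0,0,0],[-0.029,0.073,0.02,0,0,0]]'
python3 -m pendant '[[0,0,-0.02,0,0,0],[0,0,-0.03,0,0,0],[0,0,-0.04,0,0,0],[0,0,-0.04,0,0,0]]'
python3 - <<'E'
from h import *
P=ctrl.observe()["ee_pos"];print(P)
a=ctrl.snapshot("scene");b=np.clip(a.astype(float)*2.2,0,255).astype(np.uint8);crop(b,280,140,380,215,8,"pics/s4.png")
E
```

```text
time: 4.13
ee_pos: [0.6094, 0.0623, 0.082]
tcp_rot: [[-0.966, -0.257, 0.009], [-0.257, 0.966, 0.007], [-0.011, 0.004, -1.0]]
force: [1.0, 1.0, 0.5]
opening: -0.0002
time: 4.47
ee_pos: [0.607, 0.0526, 0.0347]
tcp_rot: [[-0.969, -0.249, -0.003], [-0.249, 0.969, -0.0], [0.003, 0.0, -1.0]]
force: [0.1, 0.4, 0.5]
opening: -0.0001
[0.60699292 0.05260149 0.03472066]
```

View pics/s4.png

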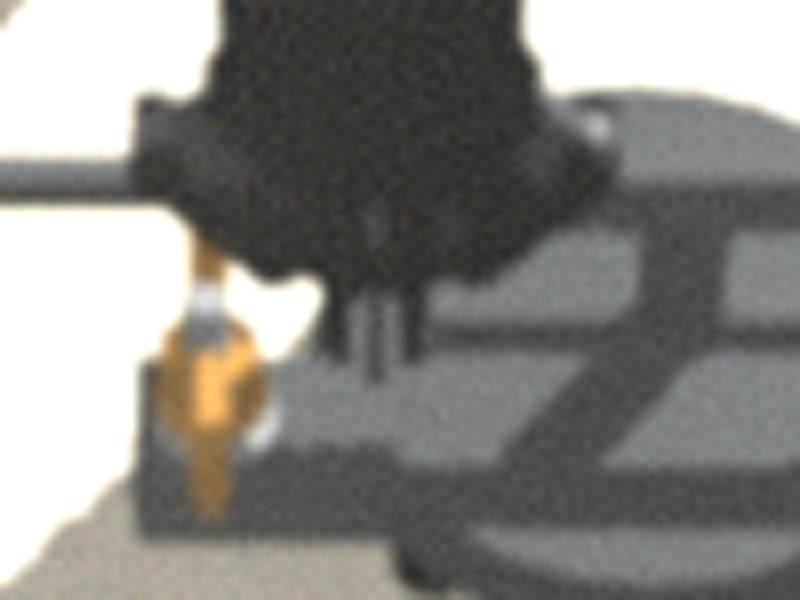

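```bash
python3 - <<'E'
from h import *
for z in(.05,.06,.07,.08,.09): print(z,onz("scene",280+(375-3.5)/8,140+(381-3.5)/8,z)[:2].round(4))
E
python3 -m pendant '[[0,0,-0.005,0,0,0],[0,0,-0.01,0,0,0],[0,0,-0.01,0,0,0]]'
```

```text
0.05 [0.5951 0.0479]
0.06 [0.6028 0.05  ]
0.07 [0.6104 0.0522]
0.08 [0.618  0.0543]
0.09 [0.6256 0.0565]
time: 4.77
ee_pos: [0.6078, 0.0524, 0.026]
tcp_rot: [[-0.969, -0.248, -0.0], [-0.248, 0.969, -0.0], [0.0, 0.0, -1.0]]
force: [1.1, -0.3, -0.1]
opening: 0.0
```

```bash
python3 -m pendant '[[0.014,-0.008,-0.006,0,0,0],[0.022,-0.012,-0.006,0,0,0],[0.03,-0.019,-0.006,0,0,0],[0.035,-0.023,-0.006,0,0,0],[0.04,-0.03,-0.006,0,0,0]]'
python3 - <<'E'
from h import *
P=ctrl.observe()["ee_pos"];print(P)
a=ctrl.snapshot("scene");b=np.clip(a.astype(float)*2.2,0,255).astype(np.uint8);crop(b,270,140,370,215,8,"pics/s5.png")
E
```

```text
time: 5.18
ee_pos: [0.6481, 0.023, 0.0205]
tcp_rot: [[-0.969, -0.249, -0.0], [-0.249, 0.969, 0.001], [0.0, 0.001, -1.0]]
force: [-0.9, 2.3, -1.0]
opening: -0.0001
[0.6481351  0.02295514 0.02052464]
```

View pics/s5.png

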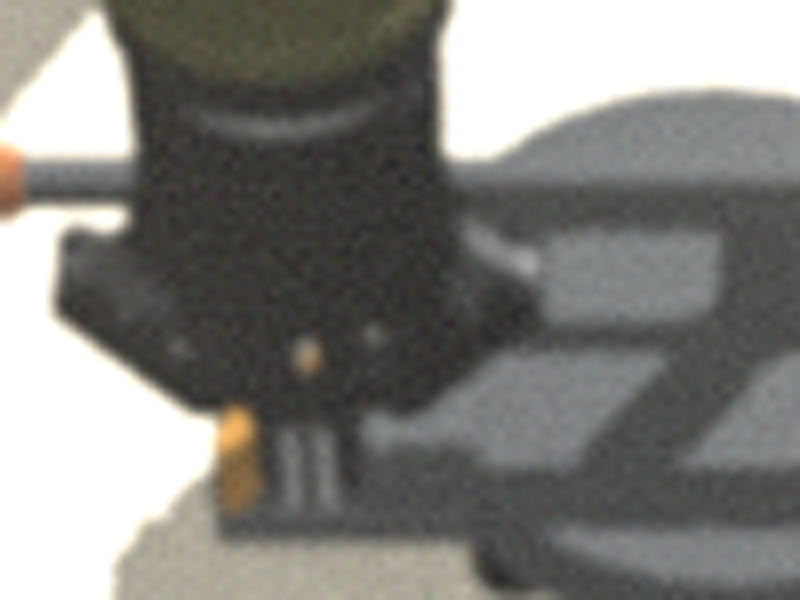

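The finger now bears on the wing, which stands at (240,460) with the tips at (310,480); force is about 2 N. I'll continue the stroke.

```bash
python3 -m pendant '[[0.003,-0.007,0,0,0,0],[0.003,-0.016,0,0,0,0],[0.002,-0.026,0,0,0,0],[-0.003,-0.035,0,0,0,0],[-0.011,-0.043,0,0,0,0]]'
python3 -m pendant '[[-0.005,-0.005,0,0,0,0],[-0.009,-0.009,0,0,0,0],[-0.013,-0.011,0,0,0,0],[-0.016,-0.012,0,0,0,0],[-0.016,-0.012,0,0,0,0]]'
python3 - <<'E'
from h import *
P=ctrl.observe()["ee_pos"];print(P)
a=ctrl.snapshot("scene");b=np.clip(a.astype(float)*2.2,0,255).astype(np.uint8);crop(b,250,140,350,215,8,"pics/s6.png")
E
```

```text
time: 5.65
ee_pos: [0.6368, -0.0221, 0.0204]
tcp_rot: [[-0.969, -0.248, 0.001], [-0.248, 0.969, -0.0], [-0.001, -0.001, -1.0]]
force: [0.8, 1.7, -0.5]
opening: 0.0002
time: 6.07
ee_pos: [0.6201, -0.0326, 0.0205]
tcp_rot: [[-0.969, -0.248, -0.0], [-0.248, 0.969, -0.0], [0.001, -0.0, -1.0]]
force: [-0.4, 0.0, -0.6]
opening: 0.0004
[ 0.62007444 -0.03261983  0.02050214]
```

View pics/s6.png

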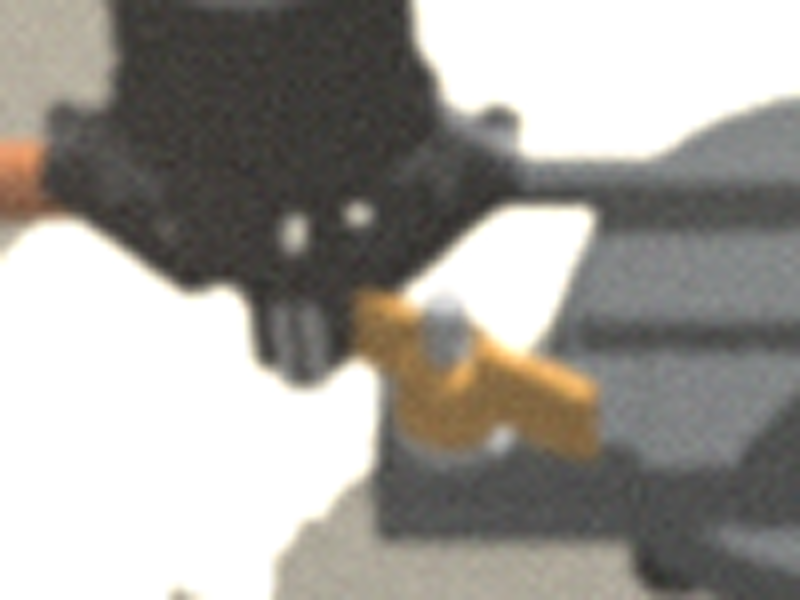

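```bash
python3 - <<'E'
from h import *
R=np.array([[np.cos(PSI),np.sin(PSI)],[-np.sin(PSI),np.cos(PSI)]])
q=lambda u,v,z:R@(onz("scene",250+(u-3.5)/8,140+(v-3.5)/8,z)[:2]-A)
for z in(.077,.08): 
  w=q(592,383,z);print("tipB",w,np.degrees(np.arctan2(w[1],w[0])),np.linalg.norm(w))
for z in(.05,.06,.07):print("finger",z,onz("scene",250+(305-3.5)/8,140+(383-3.5)/8,z))
C=np.array([.6205,-.0325])
for f,e in((80,.0),(75,.003),(70,.003)):
  p=tcp(f,e);print(f,R@(p-A),(p-C).round(4))
E
```

```text
tipB [0.01668951 0.03844226] 66.53216906053686 0.04190879480180771
tipB [0.01906134 0.03852504] 63.67481533365865 0.0429827114422168
finger 0.05 [ 0.61771408 -0.03565653  0.05      ]
finger 0.06 [ 0.62505385 -0.03246875  0.06      ]
finger 0.07 [ 0.63239362 -0.02928097  0.07      ]
80 [-0.0123416   0.03568524] [-0.03    0.0705]
75 [-0.01307452  0.03766742] [-0.0312  0.0723]
70 [-0.01060433  0.03897753] [-0.0291  0.0741]
```

```bash
python3 -m pendant '[[0.006,-0.003,0.0,0,0,0],[0.006,-0.003,0.035,0,0,0],[0.006,-0.003,0.075,0,0,0],[-0.01,0.03,0.075,0,0,0],[-0.029,0.065,0.075,0,0,0]]'
python3 -m pendant '[[0,0.009,0,0,0,0],[0,0.009,-0.035,0,0,0],[0,0.009,-0.06,0,0,0],[0,0.009,-0.079,0,0,0],[0,0.009,-0.079,0,0,0]]'
python3 - <<'E'
from h import *
P=ctrl.observe()["ee_pos"];print(P,ctrl.observe()["force"])
a=ctrl.snapshot("scene");b=np.clip(a.astype(float)*2.2,0,255).astype(np.uint8);crop(b,270,140,370,215,8,"pics/s7.png")
E
```

```text
time: 6.53
ee_pos: [0.5951, 0.0306, 0.0978]
tcp_rot: [[-0.97, -0.243, 0.006], [-0.243, 0.97, -0.001], [-0.006, -0.002, -1.0]]
force: [-0.5, 1.2, -0.9]
opening: -0.0002
time: 6.95
ee_pos: [0.5894, 0.0417, 0.0125]
tcp_rot: [[-0.968, -0.25, -0.007], [-0.25, 0.968, -0.001], [0.007, 0.001, -1.0]]
force: [-0.7, -0.1, 0.2]
opening: 0.0
[0.58936687 0.04172302 0.01248744] [-0.66790728 -0.07234949  0.16896849]
```

View pics/s7.png

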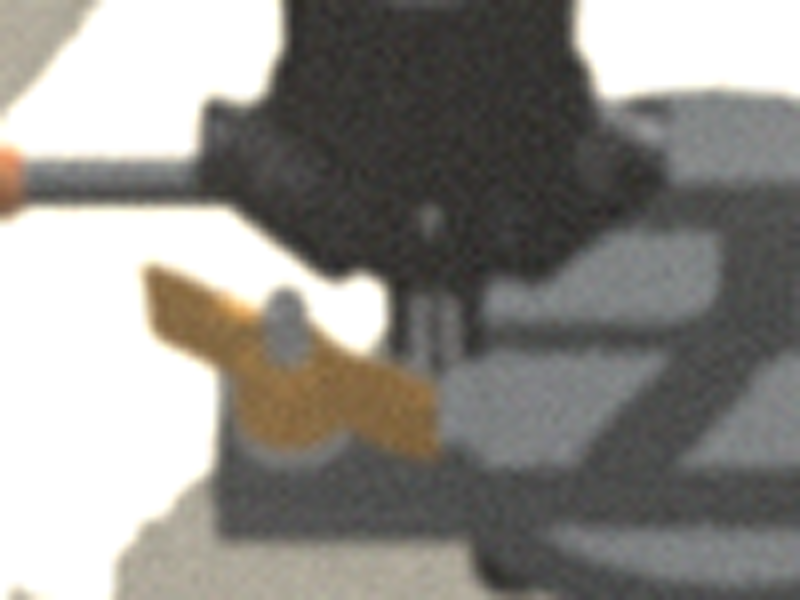

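The wing now runs from (150,270) to (440,430) and the finger stands just behind it at (435,340). Next is stroke 2.

```bash
python3 - <<'E'
from h import *
print(ctrl.observe()["ee_pos"])
C=np.array([.5915,.0415]);last=C
F=[64,54,44,34,24,13,2,-10,-22,-34,-46,-58,-70,-82,-94,-104,-112,-120,-120,-120]
for i in range(0,20,5):
    for f in F[i:i+5]:
        p=tcp(f);print(f,(p-last).round(3),end=' ')
    last=last+(p-last).round(3);print()
E
```

```text
[0.59058893 0.04171801 0.01453463]
64 [0.006 0.002] 54 [0.011 0.004] 44 [0.017 0.005] 34 [0.024 0.005] 24 [0.032 0.003] 
13 [ 0.007 -0.004] 2 [ 0.014 -0.01 ] -10 [ 0.019 -0.014] -22 [ 0.024 -0.02 ] -34 [ 0.027 -0.027] 
-46 [ 0.001 -0.009] -58 [-0.    -0.018] -70 [-0.004 -0.027] -82 [-0.01  -0.035] -94 [-0.017 -0.04 ] 
-104 [-0.003 -0.004] -112 [-0.006 -0.006] -120 [-0.01  -0.009] -120 [-0.01  -0.009] -120 [-0.01  -0.009]
```

```bash
python3 -m pendant '[[0.006,0.002,0,0,0,0],[0.011,0.004,0,0,0,0],[0.017,0.005,0,0,0,0],[0.024,0.005,0,0,0,0],[0.032,0.003,0,0,0,0]]'
python3 -m pendant '[[0.007,-0.004,0,0,0,0],[0.014,-0.01,0,0,0,0],[0.019,-0.014,0,0,0,0],[0.024,-0.02,0,0,0,0],[0.027,-0.027,0,0,0,0]]'
python3 -m pendant '[[0.001,-0.009,0,0,0,0],[0,-0.018,0,0,0,0],[-0.004,-0.027,0,0,0,0],[-0.01,-0.035,0,0,0,0],[-0.017,-0.04,0,0,0,0]]'
python3 -m pendant '[[-0.003,-0.004,0,0,0,0],[-0.006,-0.006,0,0,0,0],[-0.01,-0.009,0,0,0,0],[-0.01,-0.009,0,0,0,0]]'
python3 - <<'E'
from h import *
P=ctrl.observe()["ee_pos"];print(P,ctrl.observe()["force"])
a=ctrl.snapshot("scene");b=np.clip(a.astype(float)*2.2,0,255).astype(np.uint8);crop(b,250,140,350,215,8,"pics/s8.png")
E
```

```text
time: 7.42
ee_pos: [0.6248, 0.0453, 0.0172]
tcp_rot: [[-0.968, -0.249, 0.001], [-0.249, 0.968, 0.001], [-0.001, 0.0, -1.0]]
force: [-1.5, -0.5, 0.1]
opening: -0.0001
time: 7.83
ee_pos: [0.6516, 0.0172, 0.0163]
tcp_rot: [[-0.969, -0.249, 0.0], [-0.249, 0.969, 0.0], [-0.0, 0.0, -1.0]]
force: [-0.4, 1.4, 0.4]
opening: 0.0001
time: 8.25
ee_pos: [0.6333, -0.0244, 0.0164]
tcp_rot: [[-0.969, -0.247, 0.0], [-0.247, 0.969, -0.001], [-0.0, -0.001, -1.0]]
force: [1.1, 1.2, -1.0]
opening: -0.0
time: 8.58
ee_pos: [0.623, -0.0321, 0.0165]
tcp_rot: [[-0.969, -0.248, -0.0], [-0.248, 0.969, -0.001], [0.001, -0.0, -1.0]]
force: [0.5, -0.2, -0.4]
opening: -0.0001
[ 0.62300581 -0.03209929  0.01653911] [ 0.52165832 -0.22152424 -0.42849687]
```

View pics/s8.png

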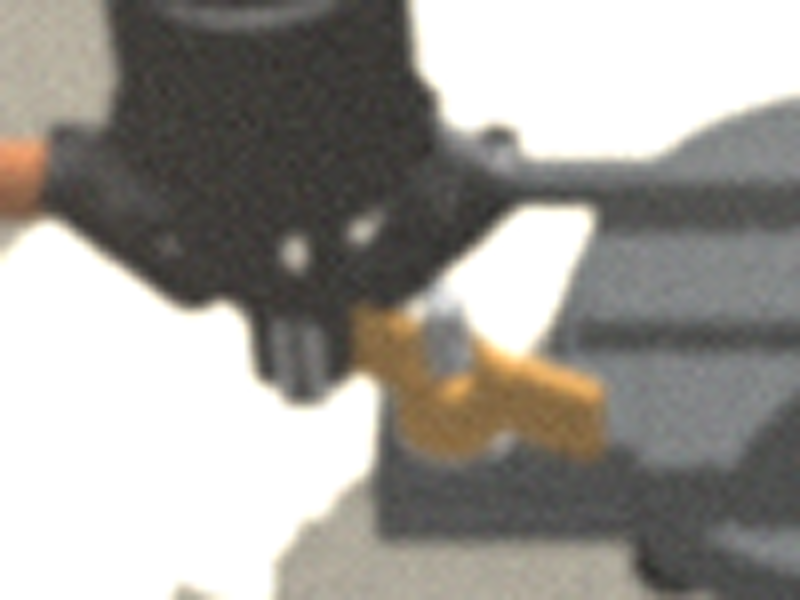

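The nut turned again and wing A is now at (600,410). I'll reset for the last stroke.

```bash
python3 -m pendant '[[0.006,-0.003,0.0,0,0,0],[0.006,-0.003,0.035,0,0,0],[0.006,-0.003,0.075,0,0,0],[-0.01,0.03,0.075,0,0,0],[-0.032,0.065,0.075,0,0,0]]'
python3 -m pendant '[[0,0.009,0,0,0,0],[0,0.009,-0.035,0,0,0],[0,0.009,-0.06,0,0,0],[0,0.009,-0.077,0,0,0],[0,0.009,-0.077,0,0,0]]'
python3 -m pendant '[[0.006,0.002,0,0,0,0],[0.011,0.004,0,0,0,0],[0.017,0.005,0,0,0,0],[0.024,0.005,0,0,0,0],[0.032,0.003,0,0,0,0]]'
python3 - <<'E'
from h import *
P=ctrl.observe()["ee_pos"];print(P,ctrl.observe()["force"])
a=ctrl.snapshot("scene");b=np.clip(a.astype(float)*2.2,0,255).astype(np.uint8);crop(b,270,140,370,215,8,"pics/s9.png")
C=np.array([.6235,.0445])
for f in(18,12,6,0,-3,-6): print(f,(tcp(f)-C).round(4))
E
```

```text
time: 9.05
ee_pos: [0.5956, 0.0316, 0.0938]
tcp_rot: [[-0.97, -0.243, 0.007], [-0.243, 0.97, -0.001], [-0.007, -0.002, -1.0]]
force: [0.1, 1.6, -1.1]
opening: -0.0002
time: 9.47
ee_pos: [0.5895, 0.0427, 0.0107]
tcp_rot: [[-0.968, -0.25, -0.006], [-0.25, 0.968, -0.001], [0.006, 0.001, -1.0]]
force: [-0.6, -0.2, -0.2]
opening: 0.0002
time: 9.88
ee_pos: [0.625, 0.0463, 0.0154]
tcp_rot: [[-0.968, -0.249, 0.001], [-0.249, 0.968, 0.001], [-0.001, 0.0, -1.0]]
force: [-1.6, 0.1, -0.3]
opening: 0.0001
[0.62496321 0.04632765 0.01536086] [-1.58241989  0.1104918  -0.34755003]
18 [ 0.0038 -0.0016]
12 [ 0.0078 -0.0041]
6 [ 0.0116 -0.0072]
0 [ 0.0149 -0.0109]
-3 [ 0.0162 -0.0118]
-6 [ 0.0175 -0.0129]
```

View pics/s9.png

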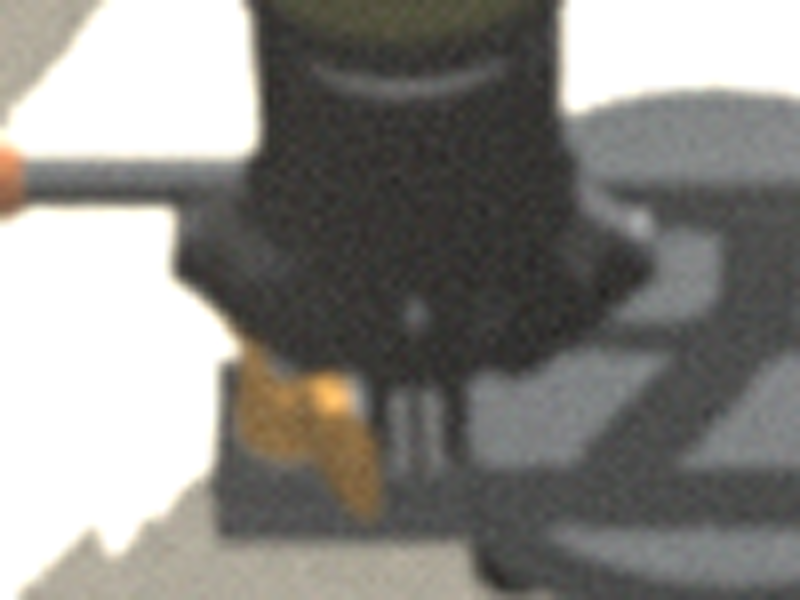

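```bash
python3 -m pendant '[[0.004,-0.002,0,0,0,0],[0.008,-0.004,0,0,0,0],[0.012,-0.007,0,0,0,0],[0.014,-0.009,0,0,0,0],[0.014,-0.009,0,0,0,0]]'
python3 -m pendant '[[0.0,-0.001,0,0,0,0],[0.001,-0.002,0,0,0,0],[0.001,-0.002,0,0,0,0]]'
python3 -m pendant '[[0.0,-0.001,0,0,0,0],[0,-0.002,0,0,0,0],[0,-0.002,0,0,0,0]]'
```

```text
time: 10.35
ee_pos: [0.6385, 0.0356, 0.0144]
tcp_rot: [[-0.969, -0.248, 0.001], [-0.248, 0.969, -0.0], [-0.0, -0.001, -1.0]]
force: [0.2, -0.7, 0.4]
opening: 0.0001
time: 10.6
ee_pos: [0.6387, 0.0344, 0.0144]
tcp_rot: [[-0.969, -0.248, -0.0], [-0.248, 0.969, -0.0], [0.0, -0.0, -1.0]]
force: [-0.5, 0.9, 1.4]
opening: 0.0001
time: 10.85
ee_pos: [0.639, 0.0326, 0.0145]
tcp_rot: [[-0.969, -0.249, 0.0], [-0.249, 0.969, 0.0], [-0.0, -0.0, -1.0]]
force: [0.2, 0.9, -0.9]
opening: -0.0001
```

```bash
for i in 1 2 3 4; do :; done
python3 -m pendant '[[0.0,-0.001,0,0,0,0],[0,-0.001,0,0,0,0],[0,-0.001,0,0,0,0]]'
python3 -m pendant '[[0.0,-0.001,0,0,0,0],[0,-0.001,0,0,0,0],[0,-0.001,0,0,0,0]]'
python3 - <<'E'
from h import *
print(ctrl.observe()["force"])
a=ctrl.snapshot("scene");b=np.clip(a.astype(float)*2.2,0,255).astype(np.uint8);crop(b,270,140,370,215,8,"pics/s10.png")
E
```

```text
time: 11.1
ee_pos: [0.6391, 0.0321, 0.0145]
tcp_rot: [[-0.969, -0.249, 0.001], [-0.249, 0.969, 0.001], [-0.001, 0.0, -1.0]]
force: [0.9, 2.3, 0.4]
opening: 0.0001
time: 11.35
ee_pos: [0.6391, 0.0319, 0.0145]
tcp_rot: [[-0.968, -0.249, 0.001], [-0.249, 0.968, 0.001], [-0.001, 0.001, -1.0]]
force: [0.7, 5.3, 0.8]
opening: -0.0001
[0.72829476 5.33560492 0.8365031 ]
```

View pics/s10.png

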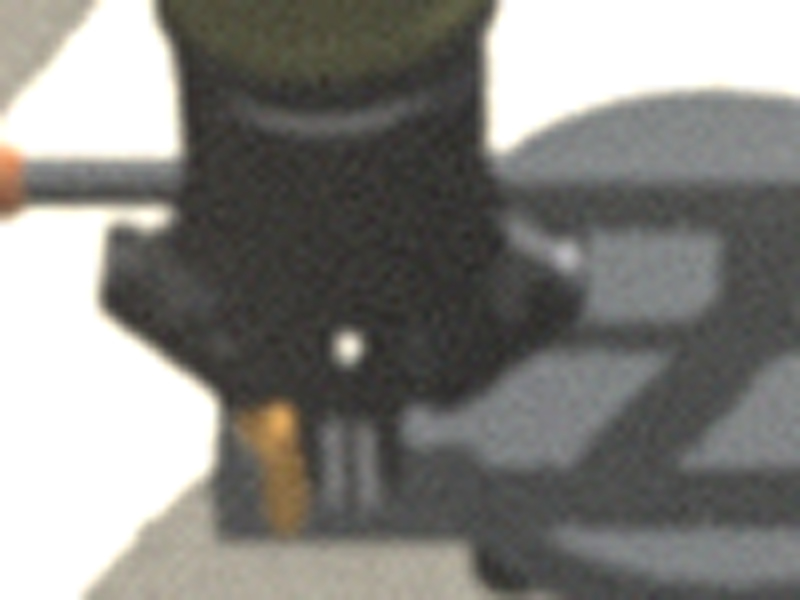

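```bash
python3 -m pendant '[[0.0,-0.001,0,0,0,0],[0,-0.002,0,0,0,0],[0,-0.002,0,0,0,0],[0,-0.002,0,0,0,0]]'
python3 -m pendant '[[-0.001,0.006,0,0,0,0],[-0.003,0.012,0,0,0,0],[-0.003,0.012,0.035,0,0,0],[-0.003,0.012,0.075,0,0,0],[-0.003,0.012,0.115,0,0,0]]'
python3 -m pendant '[[-0.025,0.03,0.03,0,0,0],[-0.05,0.06,0.07,0,0,0],[-0.075,0.09,0.1,0,0,0],[-0.1,0.12,0.1,0,0,0],[-0.125,0.15,0.1,0,0,0]]'
python3 -m pendant '[[-0.025,0.03,0,0,0,0],[-0.05,0.06,0,0,0,0],[-0.075,0.09,0,0,0,0],[-0.1,0.12,0,0,0,0],[-0.1,0.12,0,0,0,0]]'
python3 - <<'E'
from h import *
a=ctrl.snapshot("top");cv2.imwrite("pics/t11.png",a[:,:,::-1]);crop(a,230,140,430,290,4,"pics/t11z.png")
a=ctrl.snapshot("scene");crop(a,200,130,440,300,3.3,"pics/s11.png")
E
```

```text
time: 11.73
ee_pos: [0.6391, 0.0317, 0.0146]
tcp_rot: [[-0.968, -0.251, 0.001], [-0.251, 0.968, 0.003], [-0.002, 0.003, -1.0]]
force: [1.6, 8.1, 1.2]
opening: 0.0002
time: 12.15
ee_pos: [0.6344, 0.0397, 0.1297]
tcp_rot: [[-0.969, -0.248, -0.003], [-0.248, 0.969, -0.002], [0.004, -0.001, -1.0]]
force: [1.0, 0.4, 0.2]
opening: 0.0001
time: 12.57
ee_pos: [0.5233, 0.1756, 0.2299]
tcp_rot: [[-0.969, -0.246, 0.004], [-0.246, 0.969, -0.0], [-0.004, -0.001, -1.0]]
force: [0.3, 0.7, 0.2]
opening: 0.0002
time: 12.98
ee_pos: [0.4169, 0.3022, 0.2277]
tcp_rot: [[-0.966, -0.258, -0.002], [-0.258, 0.966, 0.003], [0.002, 0.003, -1.0]]
force: [-0.5, 0.7, -0.1]
opening: 0.0003
```

View pics/t11z.png

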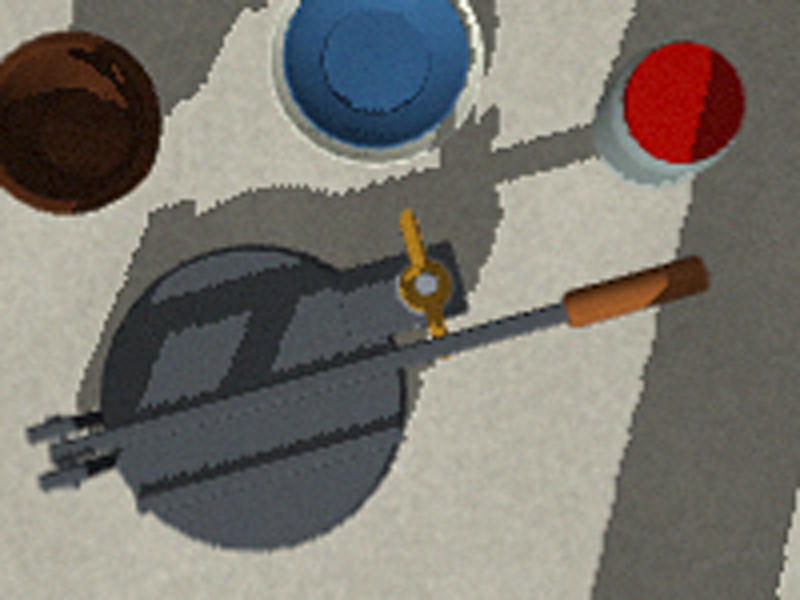

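View pics/s11.png

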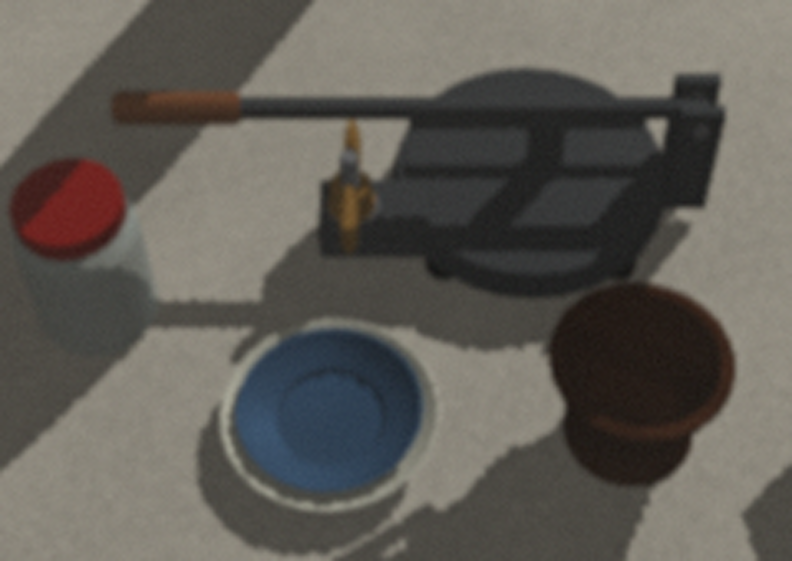

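Wing now runs from (406,213) past the stud (427,285), along the press's x axis. More of the stud shows, and the jar, mortar and saucers sit at the same pixels as before.

```bash
python3 -m pendant '[[0,0,0,0,0,0],[0,0,0,0,0,0],[0,0,0,0,0,0]]'
python3 - <<'E'
from h import *
t=lambda u,v,z:onz("top",230+(u-1.5)/4,140+(v-1.5)/4,z)
d=t(406,213,.074)-A.tolist().__add__([.074]) if 0 else t(406,213,.074)[:2]-t(427,285,.092)[:2]
print("wing deg rel press",np.degrees(np.arctan2(d[1],d[0]))-14.35)
print(ctrl.hand_in())
E
```

```text
time: 13.33
ee_pos: [0.4242, 0.2942, 0.2271]
tcp_rot: [[-0.969, -0.246, 0.0], [-0.246, 0.969, -0.001], [0.0, -0.001, -1.0]]
force: [-0.2, -0.1, 0.1]
opening: 0.0003
wing deg rel press 0.06021572905603634
the job is handed in; nothing more can be done
None
```

The wing nut is screwed down about one full turn clockwise and sits snug against its stop on the ear. I did it in three strokes with the closed fingertips, without gripping, and handed the job in at 13.3 s with the hand clear.

- **Snug check:** at the end the finger stopped moving while the push rose from about 1 N to 8 N. The last top view puts the wing within about 0.1° of the press's x axis, and more of the stud shows above the nut.
- **Other objects:** the jar, mortar and saucers appear at the same pixels as at the start.
- **Disagreement:** my first stroke passed over the wing without touching it. The pictures showed the fingertips 35–40 mm higher than the reported TCP, so I worked that much lower from then on. I did not find the cause.

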